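# Pour the walnuts from the scoop through the funnel into the jar

## Task

Take the scoop of walnuts from its sloping rest, let the front of the loaded scoop come down gently on the funnel's rim until you feel it touch, then tip all five walnuts through the funnel into the glass jar. Put the empty scoop back in its rest the way it lay, and leave the other things on the counter where they are.

Things in the scene. Friction and masses are not known exactly. Their poses are not given: they have to be found in the camera images.
- scoop: Steel scoop holding five walnuts: flat pan 110 x 66, sheet 3 thick, open front, back wall 40 high, sides 40 (front part 28). Origin: centre of the pan's underside; x to the lip (55 ahead), z up out of the pan. Black handle along x, 18 wide, 22 high, from x=-55 to -151, centre line 30 above the underside. Starts in its rest, lip 0.35 rad up. 0.27 kg loaded, friction about 0.6
- scoop_grip (a point): Point on the handle's centre line for gripping, 105 behind the scoop's origin and 30 above its underside
- scoop_lip (a point): Middle of the scoop's front lip, lower edge
- rest: Fixed aluminium scoop rest; origin on the counter under the middle of its sloping plate (112 x 96). x is the way the scoop's lip points; the plate rises that way by 0.35 rad. A heel bar 8 high at the low end stops the pan's back (the handle passes over it); side guides 10 high, 78 apart, leave the pan 6 mm each side
- rest_seat (a point): Where the scoop's origin lies when the scoop is in its rest: on the sloping plate, 75 above the counter
- rest_lip (a point): Where the scoop's lip lies when the scoop is in its rest
- funnel: Wide steel funnel held rigidly in a stand, spout in the jar's mouth. Origin: centre of the spout's lower end, z up. Rim 93 above it, 147 across outside; inside the rim 138 across, cone about 58 degrees steep down to a spout of 56 inside. A thin post on the stand's +x side ends 38 below the rim
- funnel_mouth (a point): Centre of the funnel's mouth in the plane of the rim, 196 above the counter
- jar: Empty narrow glass jar fixed in the stand under the funnel. Origin: centre of its underside, 8 above the counter; 76 wide, 106 high, inside 70 wide, inner floor 5 above the origin
- measuring_cap: Bystander: green plastic cup, 58 wide, 45 high; origin: centre of underside
- foot_pad: Bystander: grey rubber pad, 72 wide, 16 high; origin: centre of underside
- jar_lid: Bystander: metal screw lid of the jar, 70 wide, 17 high; origin: centre of underside
- nut_driver: Bystander: nut driver 205 long lying along its x, 30 thick; origin on the counter under its middle
- shaker: Bystander: closed glass shaker, 56 wide, 100 high; origin: centre of underside
- spatula: Bystander: spatula 260 long lying along its x; origin on the counter under its middle
- walnut1: Walnut, 33 long (its x) and 26 thick, 14 g; origin at its centre; lies loose in the scoop at the start
- walnut2: Walnut, 33 long (its x) and 26 thick, 14 g; origin at its centre; lies loose in the scoop at the start
- walnut3: Walnut, 33 long (its x) and 26 thick, 14 g; origin at its centre; lies loose in the scoop at the start
- walnut4: Walnut, 33 long (its x) and 26 thick, 14 g; origin at its centre; lies loose in the scoop at the start
- walnut5: Walnut, 33 long (its x) and 26 thick, 14 g; origin at its centre; lies loose in the scoop at the start
There are look-alikes about, which are no part of the job. Leave any green or turquoise look-alike of the walnut5 alone.

How it is judged (in metres and radians):
On the way, in this order (a step that is already met when the one before it is completed fails the run):
1. the loaded scoop, off its rest and with all five walnuts still in it, touches the funnel's rim (contact force between scoop and funnel above 0.3 N and height (world z) of scoop_lip above 0.17 m and horizontal distance between scoop and rest_seat above 0.05 m and x of each of walnut1, walnut2, walnut3, walnut4, walnut5 in the frame of scoop below 0.06 m and distance between each of walnut1, walnut2, walnut3, walnut4, walnut5 and scoop below 0.075 m), for 0.1 s.
2. all five walnuts are in the jar (horizontal distance between each of walnut1, walnut2, walnut3, walnut4, walnut5 and jar below 0.034 m and z of walnut1 in the frame of jar between 0.005 and 0.095 m and z of walnut2 in the frame of jar between 0.005 and 0.095 m and z of walnut3 in the frame of jar between 0.005 and 0.095 m and z of walnut4 in the frame of jar between 0.005 and 0.095 m and z of walnut5 in the frame of jar between 0.005 and 0.095 m), for 0.2 s.
At the end, for the whole second after the job is handed in: All five walnuts lie at rest inside the jar (centres below the spout); the empty scoop lies still in its rest, its origin within 15 mm and its lip within 18 mm of where they lay; the bystanders are within 30 mm of where they stood (all of step 2 and linear speed of each of walnut1, walnut2, walnut3, walnut4, walnut5 below 0.05 m/s and distance between scoop and rest_seat below 0.015 m and distance between scoop_lip and rest_lip below 0.018 m and linear speed of scoop below 0.03 m/s and distance of each of measuring_cap, foot_pad, jar_lid, nut_driver, shaker, spatula from where it was at the start of the episode below 0.03 m); the robot touches nothing.
It fails at once if the scoop is pressed on the funnel with more than 12 N (contact force between scoop and funnel above 12 N).
It fails at once if a bystander is shoved more than 30 mm (distance of any of measuring_cap, foot_pad, jar_lid, nut_driver, shaker, spatula from where it was at the start of the episode above 0.03 m).
It also fails if it takes over 48 s, if anything falls off the work surface, if the arm or the gripper's body presses on something with over 40 N, if the wrist force passes 120 N, or if a joint passes its speed limit or range.

## Robot

A 6-joint arm with a two-finger parallel gripper is mounted at the origin on the work surface. World frame = base frame: x ahead of the robot, y to its left, z up, the work surface at z = 0. Lengths are in mm, angles in degrees, forces in N, time in s.
With the tool pointing down it reaches from about 300 to 850 mm from the base axis. Payload 4.2 kg.
Tool frame: the origin (TCP) lies on the mounting face of the last link; the fingertips stand 191 mm ahead of it and the grasp point (between the pads) lies 172 mm ahead of it; z points along the fingers, y is the direction in which the jaws open and shut (so a half turn about z gives the same grasp; the last joint's range is limited). The gripper opens to 91 mm and grips with 3 to 60 N. Pads are 32 mm wide; open, the fingers measure 118 mm over their backs; the gripper's body (76 mm by 178 mm) begins 60 mm behind the grasp point.
Start: joints at [-71.906, 18.312, 89.639, -0, 72.044, -1.146], TCP at [189.475, -542.883, 404.776] pointing down, gripper open.
Joint ranges: [-177.97, 177.97], [-48.28, 115.42], [12.27, 149.76], [-77.06, 257.06], [2.81, 150.46], [-146.56, 146.56]. Speed limits (degrees/s): [147.25, 147.25, 180, 180, 180, 180].

## Interface

Orientations are given as [roll, pitch, yaw] about the fixed x, y, z axes, in that order (R = Rz(yaw) Ry(pitch) Rx(roll)).
In Python, from workcell import env gives the robot as it stands.
- The arm moves only by the shell command python3 -m handwheel 'ROWS' [FORCE]. ROWS is JSON, a list of rows, each an object with "gripper": the opening in per cent of the stroke, from 0 (shut) to 100 (fully open); "travel": the shift along the tool's x, y, z in m, a list of three; "twist": the turn about the tool's z in rad. In form: [{"gripper": gripper, "travel": [x, y, z], "twist": twist}, ...]. A call has 1 to 5 rows; each row shifts and turns the commanded pose from where the row before left it, along the tool's axes as they then stand; what a row does not reach is not made up. A row lasts 1/12 s, in which the tool goes at most 41.7 mm and 7.16 degrees, less where a joint would pass 70% of its speed; a pose out of reach is approached as far as the arm can. A call with a gripper value outside its range is refused whole. The fingers move at their own pace and stop on an object; FORCE is the grip in N (left out, the last holds). Time passes only in rows, so rows that do not move let the fingers close. It gives the time, the measured TCP pose, the force and the opening at its end, in the units of the state.
- env.state(): the state, without advancing time (a new reading comes with each control period).
- env.grab_frame(name): name is "side" or "top"; returns a dict with "frame" (420x560x3 uint8, red, green, blue), "intrinsics" (3x3 intrinsics, pixels), "extrinsics" (4x4, takes a point from camera to world coordinates). Camera axes: x right, y down, z forward; pixel columns grow to the right and rows downward; lengths in mm; the calibration is good to about 2 mm. A picture is of the moment at which its call begins. There is no depth.
- env.job_done(): hands the job in, once; it reports no verdict.
Trained networks look in the newest picture that a camera, given by its name, has taken for a name from the list of things; names that differ only in an ending like _2 or _b are one class to them, and where a whole thing is asked for, a point or a joint stands for the part that bears it (a point fixed in the world has none). Each returns a list of dicts, best first, with "confidence" (0 to 1); they miss things now and then, are a little off and sometimes report something else, mostly with a low value. They report only what shows in the picture. A call takes as long as a camera call. They do not tell look-alikes from the thing itself.
- env.trace(camera, thing): "pixels" (420x560 bool, what is visible of it) and "uv" ([column, row] in pixels, amid what is visible of it).
- env.pinpoint(camera, thing): "uv" ([column, row] in pixels: a listed point, or the origin of a listed thing).
The state is a dict: "time_s": time; "qpos": joint angles; "qvel": joint speeds; "effort": joint torques, N m; "ee_pos": TCP position; "ee_rot": TCP orientation; "force": force on the tool from outside, world axes, zero at the start; "torque": the same for the moment, N m; "gripper_width": finger opening in mm.
Only numpy, scipy, OpenCV 4.12 (cv2) and the standard library are available. Lean on these libraries where they do the work, as an engineer would, in place of code of your own. Each camera call takes 0.05 s, during which the arm holds its last target. There are 200 camera calls.

## Working session

There is one attempt and no reset: what is moved stays moved. The work goes in short steps, Python scripts to look and compute and a shell command to move; the robot and the scene stay as the last step left them, time stands still between calls to the robot, and variables do not carry over. Pictures are saved under pics/ and viewed, about 8 in all and at most 12, crops included, and the job is handed in when it is done.

```bash
ls; mkdir -p pics; python3 - <<'E'
from workcell import env
import cv2,numpy as np
print(env.state())
for n in("side","top"):
    f=env.grab_frame(n); cv2.imwrite(f"pics/{n}0.png",f["frame"][...,::-1]); print(n,f["intrinsics"],f["extrinsics"])
    for t in["scoop","scoop_grip","scoop_lip","rest","rest_seat","rest_lip","funnel","funnel_mouth","jar","walnut1","measuring_cap","foot_pad","jar_lid","nut_driver","shaker","spatula"]:
        print(t,[(np.round(d["uv"],1).tolist(),round(d["confidence"],2)) for d in env.pinpoint(n,t)])
E
```

```text
pics
{'time_s': 0.0, 'qpos': array([-7.19062122e+01,  1.83507093e+01,  8.97053250e+01,  2.11644188e-03,
        7.20426712e+01, -1.14593414e+00]), 'qvel': array([ 0.01357803, -0.01841484,  0.07529002, -0.02331578,  0.1194893 ,
       -0.024762  ]), 'effort': array([-2.28193123e-03, -4.12461233e+01, -2.31975853e+01,  7.24830525e-02,
        4.57292609e-02, -1.45474301e-04]), 'ee_pos': array([ 189.42952837, -542.72855487,  403.93665225]), 'ee_rot': array([-1.79901354e+02, -3.98582235e-03,  1.92390643e+01]), 'force': array([ 0.27786108,  0.01807421, -0.00672456]), 'torque': array([ 0.00403275, -0.04169019, -0.0172072 ]), 'gripper_width': 91.32730173446988}
side [[387.75991901   0.         279.15764529]
 [  0.         387.75991901 211.75619662]
 [  0.           0.           1.        ]] [[-9.38662371e-01 -1.69972873e-01  3.00036959e-01  3.13850867e+02]
 [-3.44824030e-01  4.54943039e-01 -8.21050071e-01  6.78507336e+02]
 [ 3.05651309e-03 -8.74148759e-01 -4.85648643e-01  5.47189004e+02]
 [ 0.00000000e+00  0.00000000e+00  0.00000000e+00  1.00000000e+00]]
scoop [([259.9, 282.3], 0.9), ([264.7
[... 1504 characters left out ...]
9.2, 149.5], 0.34), ([251.2, 157.4], 0.2)]
rest_lip [([219.4, 151.3], 0.56), ([197.3, 214.2], 0.53)]
funnel [([342.9, 235.3], 0.84)]
funnel_mouth [([350.7, 234.7], 0.92), ([211.8, 218.1], 0.65)]
jar [([335.2, 232.8], 0.71), ([210.4, 222.2], 0.59)]
walnut1 [([198.6, 181.6], 0.68), ([208.2, 213.8], 0.61), ([204.1, 228.3], 0.58), ([197.1, 211.9], 0.54), ([194.5, 224.3], 0.5), ([269.1, 218.6], 0.49), ([212.7, 223.3], 0.4)]
measuring_cap [([216.8, 150.5], 0.63)]
foot_pad [([258.6, 281.6], 0.98)]
jar_lid [([247.4, 157.8], 0.55), ([204.6, 231.6], 0.29)]
nut_driver [([336.5, 291.8], 0.9), ([231.9, 229.1], 0.66)]
shaker [([419.1, 273.0], 0.88), ([227.8, 230.4], 0.47)]
spatula [([327.3, 144.2], 0.89)]
```

```bash
cat > h.py <<'E'
import numpy as np,cv2
from workcell import env
def ray(f,uv):
    K,T=f["intrinsics"],f["extrinsics"]; d=T[:3,:3]@np.linalg.inv(K)@[uv[0],uv[1],1]; return T[:3,3],d
def atz(f,uv,z):
    o,d=ray(f,uv); return o+d*(z-o[2])/d[2]
def tri(f1,u1,f2,u2):
    o1,d1=ray(f1,u1);o2,d2=ray(f2,u2)
    s=np.linalg.lstsq(np.c_[d1,-d2],o2-o1,rcond=None)[0]
    a,b=o1+s[0]*d1,o2+s[1]*d2; return (a+b)/2,np.linalg.norm(a-b)
def proj(f,p):
    T=np.linalg.inv(f["extrinsics"]); c=T[:3,:3]@np.asarray(p,float)+T[:3,3]; u=f["intrinsics"]@c; return u[:2]/u[2]
def crop(f,x0,y0,x1,y1,k,name):
    cv2.imwrite(name,cv2.resize(f["frame"][y0:y1,x0:x1,::-1],None,fx=k,fy=k,interpolation=cv2.INTER_CUBIC))
E
python3 - <<'E'
from h import *
s=env.grab_frame("side");t=env.grab_frame("top")
for n,a,b in[("seat",[264,283.7],[210.3,221]),("scoop",[259.9,282.3],[210.5,221.9]),("lip",[279.4,259.2],[227.7,229.4]),("rest",[262.7,311.9],[217,228.7]),("mouth",[321.8,161.6],[350.7,234.7]),("jar",[317.2,229.3],[335.2,232.8]),("cap",[182.3,283.3],[216.8,150.5]),("lid",[209.2,261.2],[247.4,157.8]),("nd",[372.8,247.5],[336.5,291.8]),("shk",[371.8,207],[419.1,273]),("spat",[233.5,221],[327.3,144.2])]:
    p,e=tri(s,a,t,b); print(n,p.round(),round(e,1))
print("pad",atz(t,[258.6,281.6],0).round(),"mouth196",atz(t,[350.7,234.7],196).round(),"seat75",atz(t,[210.3,221],75).round(),"grip",atz(t,[165.8,211.3],67).round())
a=cv2.resize(s["frame"][130:340,140:420],None,fx=2.8,fy=2.8)
b=cv2.resize(t["frame"][100:310,130:410],None,fx=2.8,fy=2.8)
cv2.imwrite("pics/s1.png",a[...,::-1]);cv2.imwrite("pics/t1.png",b[...,::-1])
E
```

```text
seat [544. 144.  68.] 8.1
scoop [546. 145.  70.] 2.2
lip [526.  98.  98.] 1.3
rest [536. 143.  -4.] 14.2
mouth [ 515. -175.  202.] 5.4
jar [ 516. -167.   16.] 0.6
cap [733. 139.  10.] 3.1
lid [712.  58.  18.] 2.2
nd [ 367. -170.   -8.] 7.8
shk [ 407. -387.   -9.] 4.5
spat [ 751. -151.    1.] 2.1
pad [392.  32.   0.] mouth196 [ 512. -176.  196.] seat75 [547. 144.  75.] grip [572. 255.  67.]
```

View pics/s1.png

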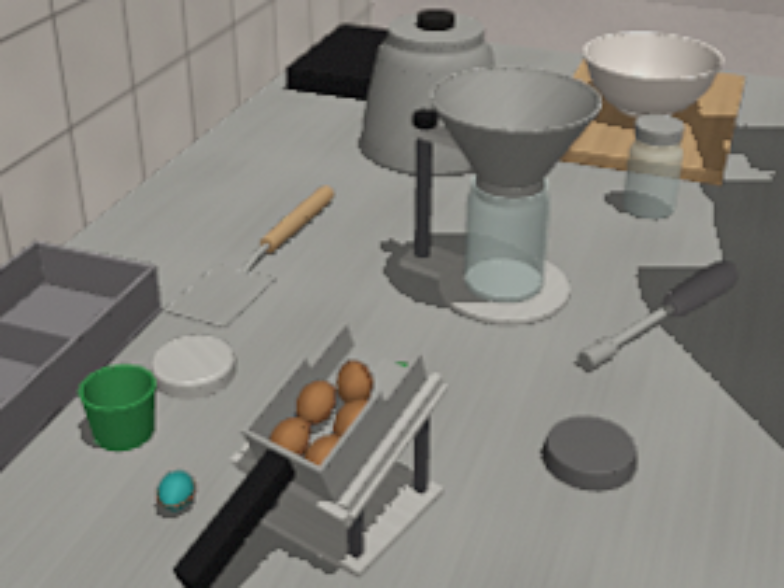

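View pics/t1.png

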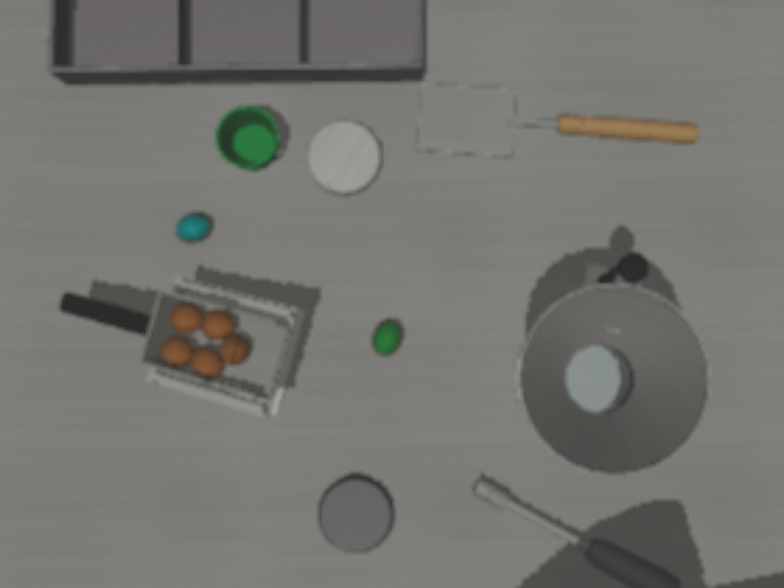

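Side crop (offset 140,130, ×2.8): five brown nuts in the scoop at crop (355,380), (316,400), (352,420), (290,437), (323,452). Look-alikes are a turquoise nut at (176,490) and a green one behind the scoop at (400,365). The top crop shows the scoop lip pointing right towards the funnel, with the turquoise nut at (194,227) and the green one at (387,337). The scoop with the black handle is the only scoop. I'll fit its pose and the funnel's from the masks next.

```bash
cat > fit.py <<'E'
from h import *
from scipy.optimize import minimize
def fill(m):
    c,_=cv2.findContours(m.astype(np.uint8),cv2.RETR_EXTERNAL,cv2.CHAIN_APPROX_NONE); o=np.zeros(m.shape,np.uint8)
    cv2.drawContours(o,[max(c,key=cv2.contourArea)],-1,1,-1); return o
def hull(im,f,P,S=4):
    q=np.array([proj(f,p) for p in P]); cv2.fillConvexPoly(im,cv2.convexHull(np.round((q*S+S/2-.5)).astype(np.int32)),1)
def box(x0,x1,y,z0,z1): return [(x,s*y,z) for x in(x0,x1) for s in(-1,1) for z in(z0,z1)]
PAN=[box(-55,55,33,0,3)]+[[(-55,s*33,0),(-55,s*33,40),(5,s*33,40),(5,s*33,28),(55,s*33,28),(55,s*33,0)] for s in(-1,1)]+[[(-55,s*33,z) for s in(-1,1) for z in(0,40)]]
SC=PAN+[box(-151,-55,9,19,41)]
def scoop_T(x,y,z,yaw,pitch):
    c,s=np.cos(yaw),np.sin(yaw);cp,sp=np.cos(pitch),np.sin(pitch)
    X=np.array([c*cp,s*cp,sp]);Y=np.array([-s,c,0]);Z=np.cross(X,Y); return np.c_[X,Y,Z],np.array([x,y,z])
def parts(im,f,p):
    R,t=scoop_T(*p)
    for h in SC: hull(im,f,[R@np.array(v)+t for v in h])
def iou(f,m,draw):
    im=np.zeros((1680,2240),np.uint8); draw(im,f); im=cv2.resize(im*255,(560,420),interpolation=cv2.INTER_AREA)/255.
    return np.minimum(im,m).sum()/np.maximum(im,m).sum()
E
python3 - <<'E'
from fit import *
F={n:env.grab_frame(n) for n in("side","top")}
M={n:fill(env.trace(n,"scoop")[0]["pixels"]) for n in F}
for n in F: print(n,[ (d["confidence"],d["pixels"].sum()) for d in env.trace(n,"scoop")])
g=lambda v:-sum(iou(F[n],M[n],lambda im,f:parts(im,f,(v[0],v[1],v[2],np.radians(v[3]),.35))) for n in F)
r=minimize(g,[546,144,75,-103.5],method="Nelder-Mead",options=dict(initial_simplex=[[546,144,75,-103.5],[556,144,75,-103.5],[546,154,75,-103.5],[546,144,70,-103.5],[546,144,75,-98]],maxiter=200))
print("scoop",r.x,r.fun)
for n in F: print(n,iou(F[n],M[n],lambda im,f:parts(im,f,(*r.x[:3],np.radians(r.x[3]),.35))))
R,t=scoop_T(*r.x[:3],np.radians(r.x[3]),.35); print("grip",R@[-105,0,30]+t,"lip",R@[55,0,0]+t)
th=np.linspace(0,6.28,48)
def fun(im,f,v):
    rim=[(v[0]+73.5*np.cos(a),v[1]+73.5*np.sin(a),196) for a in th]
    hull(im,f,rim+[(v[0]+30*np.cos(a),v[1]+30*np.sin(a),130) for a in th])
M2={n:fill(env.trace(n,"funnel")[0]["pixels"]) for n in F}
for ns in(["top"],["side"],["top","side"]):
    r2=minimize(lambda v:-sum(iou(F[n],M2[n],lambda im,f:fun(im,f,v)) for n in ns),[514,-174],method="Nelder-Mead",options=dict(initial_simplex=[[514,-174],[522,-174],[514,-166]]))
    print("funnel",ns,r2.x,r2.fun)
v=F["top"]["frame"].copy()
E
```

```text
side [(0.8, np.int64(2376))]
top [(0.91, np.int64(1048)), (0.72, np.int64(631)), (0.5, np.int64(626))]
scoop [ 540.78022149  143.26458467   77.50476785 -105.9537543 ] -1.5101067437421802
side 0.9340253976081863
top 0.5760813461339941
grip [570.71841834 247.99043467  69.68167945] lip [526.57937037  93.58904103  96.36414726]
funnel ['top'] [ 510.33439398 -173.81882024] -0.9779115866984105
funnel ['side'] [ 511.28570175 -168.88951302] -0.9097808030468784
funnel ['top', 'side'] [ 510.86940336 -172.69393182] -1.866917349965894
```

```bash
python3 - <<'E'
from fit import *
F={n:env.grab_frame(n) for n in("side","top")}
M={}
for n in F:
    m=np.any([d["pixels"] for d in env.trace(n,"scoop") if d["confidence"]>.6]+[d["pixels"] for d in env.trace(n,"walnut1") if d["confidence"]>.3],axis=0).astype(np.uint8)
    M[n]=fill(cv2.morphologyEx(m,cv2.MORPH_CLOSE,np.ones((5,5),np.uint8))); print(n,M[n].sum())
for ns in(["top"],["side"],["top","side"]):
    g=lambda v:-sum(iou(F[n],M[n],lambda im,f:parts(im,f,(v[0],v[1],75,np.radians(v[2]),.35))) for n in ns)
    r=minimize(g,[545,144,-103.5],method="Nelder-Mead",options=dict(initial_simplex=[[545,144,-103.5],[553,144,-103.5],[545,152,-103.5],[545,144,-108]],maxiter=150))
    R,t=scoop_T(*r.x[:2],75,np.radians(r.x[2]),.35); print(ns,r.x,r.fun,"grip",R@[-105,0,30]+t,"lip",R@[55,0,0]+t)
f=F["top"];x0,y0,k=140,170,7
im=cv2.resize(f["frame"][170:270,140:250],None,fx=k,fy=k)[...,::-1].copy()
for h in SC:
    q=cv2.convexHull(np.array([(proj(f,R@np.array(v)+t)-[x0,y0]+.5)*k for v in h]).astype(np.int32)); cv2.polylines(im,[q],True,(0,0,255),1)
cc,_=cv2.findContours(M["top"][170:270,140:250].copy(),0,1)
cv2.drawContours(im,[((c+.5)*k).astype(np.int32) for c in cc],-1,(255,0,0),1)
cv2.imwrite("pics/fit1.png",im)
E
```

```text
side 420
top 1552
['top'] [ 540.06783884  142.5146871  -105.94124537] -0.8742806500885091 grip [569.983171   247.24707077  67.1769116 ] lip [525.87783334  92.83604428  93.85937941]
['side'] [572.27521361  73.51545932 -66.60828606] -0.21403390968608363 grip [529.03189776 173.48452915  67.1769116 ] lip [592.78720013  26.09624152  93.85937941]
['top', 'side'] [ 540.16598362  142.54168654 -105.90462093] -1.0073770251384 grip [570.01436295 247.2931712   67.1769116 ] lip [526.00773645  92.85398338  93.85937941]
```

View pics/fit1.png

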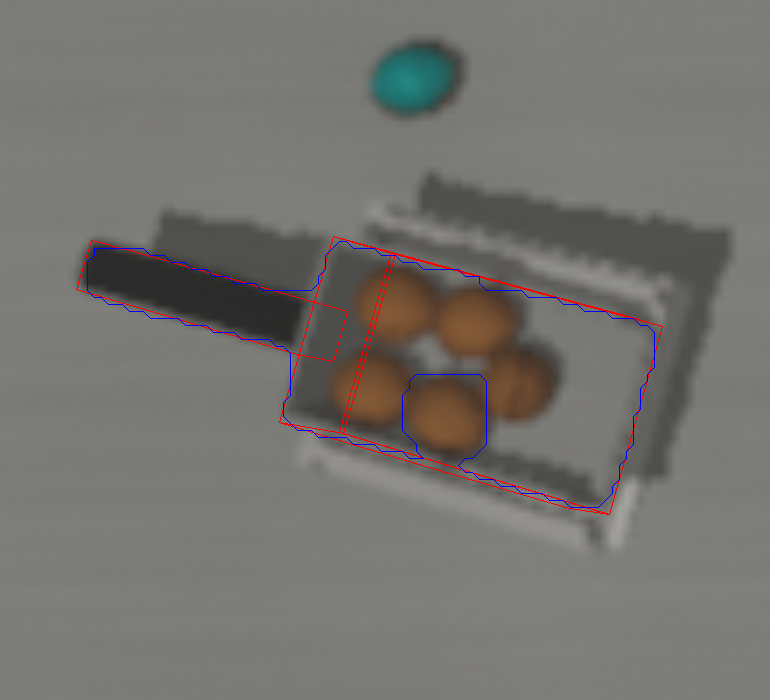

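The red model lies on the scoop and its handle: crop (80,270) is the handle end and (635,420) the lip, and the five brown nuts are inside. Scoop ≈ (540.3,142.6,75), yaw −105.9°, grip ≈ (570,247.3,67). Funnel mouth ≈ (511,−173,196). I'll turn the tool to yaw 74.1° and move over the handle.

```bash
A='{"gripper":100,"travel":[0,0,0],"twist":-0.12}'
python3 -m handwheel '[{"gripper":100,"travel":[0,0,0],"twist":-0.12},{"gripper":100,"travel":[0,0,0],"twist":-0.12},{"gripper":100,"travel":[0,0,0],"twist":-0.12},{"gripper":100,"travel":[0,0,0],"twist":-0.12},{"gripper":100,"travel":[0,0,0],"twist":-0.12}]' 60
python3 -m handwheel '[{"gripper":100,"travel":[0,0,0],"twist":-0.12},{"gripper":100,"travel":[0,0,0],"twist":-0.12},{"gripper":100,"travel":[0,0,0],"twist":-0.117},{"gripper":100,"travel":[0,0,0],"twist":0}]'
```

```text
time_s: 2.92
ee_pos: [189.5, -542.9, 404.8]
ee_rot: [180.0, 0.0, 54.0]
force: [-0.2, -0.3, 0.1]
gripper_width: 91.0
time_s: 3.25
ee_pos: [189.5, -542.9, 404.8]
ee_rot: [-180.0, 0.0, 74.2]
force: [0.4, -0.3, 0.3]
gripper_width: 91.1
```

```bash

python3 -m handwheel '[{"gripper":100,"travel":[0.04,0.007,0],"twist":0},{"gripper":100,"travel":[0.04,0.007,0],"twist":0},{"gripper":100,"travel":[0.04,0.007,0],"twist":0},{"gripper":100,"travel":[0.04,0.007,0],"twist":0},{"gripper":100,"travel":[0.04,0.007,0],"twist":0}]'
python3 -m handwheel '[{"gripper":100,"travel":[0.04,0.007,0],"twist":0},{"gripper":100,"travel":[0.04,0.007,0],"twist":0},{"gripper":100,"travel":[0.04,0.007,0],"twist":0},{"gripper":100,"travel":[0.04,0.007,0],"twist":0},{"gripper":100,"travel":[0.04,0.007,0],"twist":0}]'
python3 -m handwheel '[{"gripper":100,"travel":[0.04,0.007,0],"twist":0},{"gripper":100,"travel":[0.04,0.007,0],"twist":0},{"gripper":100,"travel":[0.04,0.007,0],"twist":0},{"gripper":100,"travel":[0.04,0.007,0],"twist":0},{"gripper":100,"travel":[0.04,0.007,0],"twist":0}]'
python3 -m handwheel '[{"gripper":100,"travel":[0.04,0.007,0],"twist":0},{"gripper":100,"travel":[0.04,0.007,0],"twist":0},{"gripper":100,"travel":[0.04,0.007,0],"twist":0},{"gripper":100,"travel":[0.04,0.007,0],"twist":0},{"gripper":100,"travel":[0.04,0.007,0],"twist":0}]'
```

```text
time_s: 3.67
ee_pos: [278.3, -358.5, 404.8]
ee_rot: [180.0, 0.0, 73.8]
force: [0.7, 0.0, 0.8]
gripper_width: 90.9
time_s: 4.08
ee_pos: [366.8, -175.6, 405.1]
ee_rot: [179.9, 0.0, 73.9]
force: [0.6, -0.0, 0.0]
gripper_width: 91.3
time_s: 4.5
ee_pos: [455.4, 7.4, 405.1]
ee_rot: [179.9, -0.0, 73.9]
force: [1.2, -0.8, 0.3]
gripper_width: 91.1
time_s: 4.92
ee_pos: [544.1, 190.2, 404.8]
ee_rot: [180.0, 0.0, 73.9]
force: [1.5, -0.3, 0.3]
gripper_width: 91.1
```

```bash

python3 -m handwheel '[{"gripper":100,"travel":[0.031,0.0046,0.02],"twist":-0.002},{"gripper":100,"travel":[0.031,0.0046,0.03],"twist":0},{"gripper":100,"travel":[0,0,0.03],"twist":0},{"gripper":100,"travel":[0,0,0.01],"twist":0},{"gripper":100,"travel":[0,0,0],"twist":0}]'
python3 - <<'E'
from h import *
s=env.state();print(s["ee_pos"],s["ee_rot"])
f=env.grab_frame("top");crop(f,130,160,260,270,6,"pics/pre.png")
E
```

```text
time_s: 5.33
ee_pos: [568.0, 243.7, 312.6]
ee_rot: [-179.7, 0.3, 74.1]
force: [-0.2, -0.1, 0.2]
gripper_width: 91.1
[568.03569782 243.71984657 312.58326491] [-179.66465377    0.29155135   74.10812047]
```

View pics/pre.png

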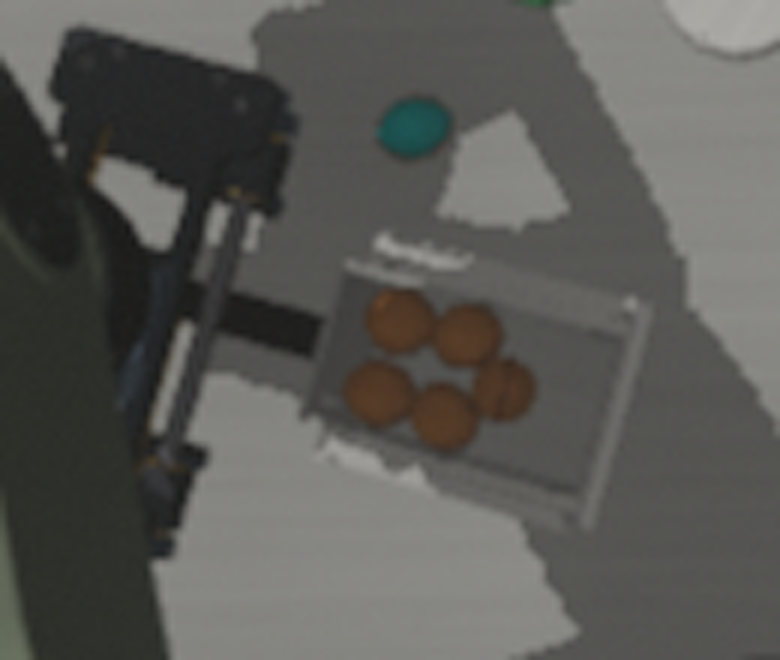

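The crop shows the black handle at (250,320) between the two open fingers, and all five nuts are still in the pan. Now I'll descend and close.

```bash

python3 -m handwheel '[{"gripper":100,"travel":[0.004,0.001,0.03],"twist":0},{"gripper":100,"travel":[0,0,0.03],"twist":0},{"gripper":100,"travel":[0,0,0.013],"twist":0},{"gripper":100,"travel":[0,0,0],"twist":0},{"gripper":100,"travel":[0,0,0],"twist":0}]'
python3 -m handwheel '[{"gripper":0,"travel":[0,0,0],"twist":0},{"gripper":0,"travel":[0,0,0],"twist":0},{"gripper":0,"travel":[0,0,0],"twist":0},{"gripper":0,"travel":[0,0,0],"twist":0},{"gripper":0,"travel":[0,0,0],"twist":0}]' 60
python3 -m handwheel '[{"gripper":0,"travel":[0,0,0],"twist":0},{"gripper":0,"travel":[0,0,0],"twist":0},{"gripper":0,"travel":[0,0,0],"twist":0},{"gripper":0,"travel":[0,0,0],"twist":0},{"gripper":0,"travel":[0,0,0],"twist":0}]' 60
```

```text
time_s: 5.8
ee_pos: [571.6, 246.9, 244.8]
ee_rot: [179.9, -0.1, 74.1]
force: [-0.3, -0.8, 0.5]
gripper_width: 90.8
time_s: 6.22
ee_pos: [571.1, 247.6, 243.6]
ee_rot: [179.9, -0.0, 74.2]
force: [0.1, 0.5, 0.6]
gripper_width: 60.9
time_s: 6.63
ee_pos: [571.0, 247.6, 242.8]
ee_rot: [-180.0, 0.0, 74.2]
force: [-0.1, -0.5, -0.5]
gripper_width: 27.6
```

```bash

python3 -m handwheel '[{"gripper":0,"travel":[0,0,0.003],"twist":0},{"gripper":0,"travel":[0,0,0],"twist":0},{"gripper":0,"travel":[0,0,0],"twist":0},{"gripper":0,"travel":[0,0,0],"twist":0},{"gripper":0,"travel":[0,0,0],"twist":0}]' 60
python3 -m handwheel '[{"gripper":0,"travel":[0,0,-0.003],"twist":0},{"gripper":0,"travel":[0,0,-0.005],"twist":0},{"gripper":0,"travel":[0,0,-0.007],"twist":0},{"gripper":0,"travel":[0,0,-0.01],"twist":0},{"gripper":0,"travel":[0,0,0],"twist":0}]'
```

```text
time_s: 7.05
ee_pos: [571.0, 247.6, 239.6]
ee_rot: [-180.0, 0.0, 74.2]
force: [0.5, 1.0, -2.3]
gripper_width: 17.4
time_s: 7.47
ee_pos: [571.6, 247.8, 267.6]
ee_rot: [179.8, -0.2, 74.2]
force: [0.1, -0.4, -1.7]
gripper_width: 18.0
```

```bash

python3 -m handwheel '[{"gripper":0,"travel":[0,0,-0.012],"twist":0},{"gripper":0,"travel":[0,0,-0.022],"twist":0},{"gripper":0,"travel":[0,0,-0.030],"twist":0},{"gripper":0,"travel":[0,0,-0.030],"twist":0},{"gripper":0,"travel":[0,0,-0.02],"twist":0}]'
python3 -m handwheel '[{"gripper":0,"travel":[0,0,-0.01],"twist":0},{"gripper":0,"travel":[0,0,0],"twist":0},{"gripper":0,"travel":[0,0,0],"twist":0}]'
python3 - <<'E'
from h import *
s=env.state();print(s["ee_pos"],s["force"],s["torque"])
a=env.grab_frame("side");crop(a,160,140,360,310,3.8,"pics/lift.png")
E
```

```text
time_s: 7.88
ee_pos: [571.1, 247.6, 382.4]
ee_rot: [179.8, -0.1, 74.2]
force: [0.9, 0.0, -2.4]
gripper_width: 17.7
time_s: 8.13
ee_pos: [570.7, 247.4, 388.4]
ee_rot: [-180.0, 0.0, 74.2]
force: [-0.2, -1.7, -3.5]
gripper_width: 17.9
[570.6991937  247.41610601 388.43038854] [-0.16124655 -1.65262428 -3.53165841] [ 0.17462167 -0.14978193  0.00855758]
```

View pics/lift.png

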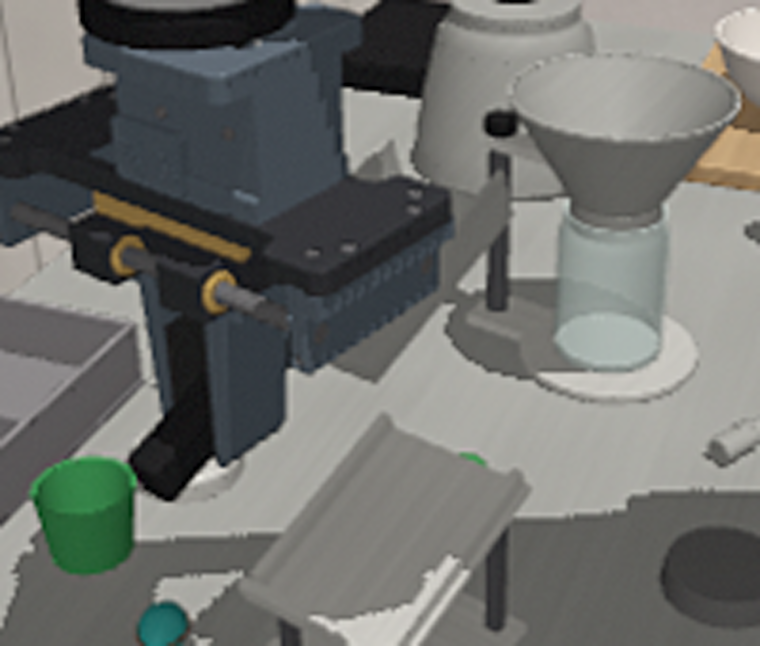

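The scoop hangs in the grip with its handle end low at (165,470), so the lip is still up. The rest is empty at (390,520). Next: carry it to the funnel.

```bash

python3 -m handwheel '[{"gripper":0,"travel":[-0.005,0.001,0],"twist":0},{"gripper":0,"travel":[-0.01,0.002,0],"twist":0},{"gripper":0,"travel":[-0.015,0.004,0],"twist":0},{"gripper":0,"travel":[-0.02,0.006,0],"twist":0},{"gripper":0,"travel":[-0.022,0.006,0],"twist":0}]'
python3 -m handwheel '[{"gripper":0,"travel":[-0.025,0.007,0],"twist":0},{"gripper":0,"travel":[-0.025,0.007,0],"twist":0},{"gripper":0,"travel":[-0.022,0.006,0],"twist":0},{"gripper":0,"travel":[-0.018,0.006,0],"twist":0},{"gripper":0,"travel":[-0.014,0.005,0],"twist":0}]'
python3 -m handwheel '[{"gripper":0,"travel":[-0.01,0.004,0],"twist":0},{"gripper":0,"travel":[-0.006,0.002,0],"twist":0},{"gripper":0,"travel":[-0.003,0.001,0],"twist":0},{"gripper":0,"travel":[0,0,0],"twist":0}]'
python3 - <<'E'
from h import *
s=env.state();print(s["ee_pos"],s["force"],s["torque"])
a=env.grab_frame("side");c=env.grab_frame("top")
A=cv2.resize(a["frame"][110:270,230:400],None,fx=2.3,fy=2.3);B=cv2.resize(c["frame"][160:320,230:400],None,fx=2.3,fy=2.3)
cv2.imwrite("pics/over.png",np.hstack([A,B])[...,::-1])
for n in("side","top"): print(n,[(d["uv"],d["confidence"]) for d in env.pinpoint(n,"scoop_lip")],[(d["uv"],d["confidence"]) for d in env.pinpoint(n,"scoop")])
E
```

```text
time_s: 8.6
ee_pos: [569.4, 171.5, 388.1]
ee_rot: [-179.9, 0.1, 74.2]
force: [0.0, -0.6, -2.5]
gripper_width: 17.7
time_s: 9.02
ee_pos: [570.5, 61.5, 388.5]
ee_rot: [-179.9, 0.1, 74.1]
force: [0.2, -0.1, -3.2]
gripper_width: 17.6
time_s: 9.35
ee_pos: [572.6, 43.8, 388.8]
ee_rot: [-180.0, 0.0, 74.1]
force: [-0.3, 0.1, -2.8]
gripper_width: 17.6
[572.64199214  43.82443273 388.75375094] [-0.34170045  0.12502506 -2.83276858] [ 0.18080482 -0.11868239 -0.01349547]
side [([310.7, 151.7], 0.92)] [([294.8, 171.2], 0.87), ([373.0, 246.8], 0.64)]
top [([318.2, 228.2], 0.74), ([293.0, 211.5], 0.23)] [([294.5, 219.3], 0.98)]
```

View pics/over.png

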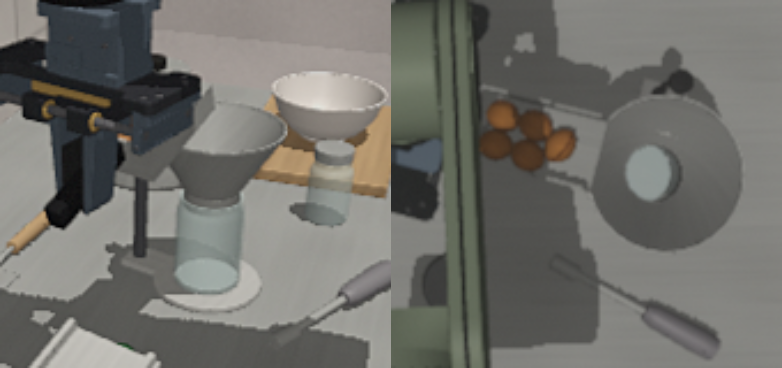

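The side view (left half) shows the raised scoop just before the funnel's rim at about (190,120). The top view (right half) shows the five nuts at the back of the pan at (530,135), and the lip near the rim at (600,150).

```bash
python3 - <<'E'
from h import *
s=env.grab_frame("side");t=env.grab_frame("top")
p,e=tri(s,[310.7,151.7],t,[318.2,228.2]);q,e2=tri(s,[294.8,171.2],t,[294.5,219.3])
print(p,e,q,e2,np.degrees(np.arctan2(p[2]-q[2],np.hypot(*(p-q)[:2]))),np.linalg.norm(p-q))
x=env.state()["ee_pos"]; g=x-[0,0,172]
for pit in(10,15,20,25):
    r=np.radians(pit);h=160*np.cos(r)+30*np.sin(r);z=160*np.sin(r)-30*np.cos(r);l=g+[-.274*h,-.962*h,z]
    print(pit,l,proj(s,l),proj(t,l))
E
```

```text
[ 525.98706383 -102.99763747  249.76225223] 0.6492130739714509 [545.89335628 -56.57784169 219.05379569] 2.157734171862531 31.29926458308778 59.11063544247579
10 [ 528.07480716 -111.70641525  215.11801136] [310.37257852 164.90877612] [320.9060511  227.20294146]
15 [ 528.2024863  -111.25814032  229.31180795] [310.52927494 159.05168837] [321.32651639 227.04385972]
20 [ 528.668637   -109.62150902  243.41097983] [310.390507   153.29504699] [321.16275107 226.7164375 ]
25 [ 529.46971158 -106.80897711  257.30822379] [309.94858427 147.66997201] [320.38537698 226.21458802]
```

```bash

python3 -m handwheel '[{"gripper":0,"travel":[-0.005,0.0005,0],"twist":0},{"gripper":0,"travel":[-0.01,0.001,0.002],"twist":0},{"gripper":0,"travel":[-0.01,0.0005,0.005],"twist":0},{"gripper":0,"travel":[-0.005,0,0.008],"twist":0},{"gripper":0,"travel":[0,0,0.006],"twist":0}]'
python3 -m handwheel '[{"gripper":0,"travel":[0,0,0.003],"twist":0},{"gripper":0,"travel":[0,0,0.001],"twist":0},{"gripper":0,"travel":[0,0,0.001],"twist":0},{"gripper":0,"travel":[0,0,0],"twist":0}]'
python3 -m handwheel '[{"gripper":0,"travel":[0,0,0.001],"twist":0},{"gripper":0,"travel":[0,0,0.001],"twist":0},{"gripper":0,"travel":[0,0,0],"twist":0}]'
```

```text
time_s: 10.17
ee_pos: [565.8, 13.4, 366.8]
ee_rot: [-179.9, 0.1, 74.1]
force: [-0.3, -0.2, -3.4]
gripper_width: 17.4
time_s: 10.5
ee_pos: [566.6, 15.2, 362.8]
ee_rot: [-180.0, -0.0, 74.2]
force: [0.2, -0.2, -1.9]
gripper_width: 17.8
time_s: 10.75
ee_pos: [566.5, 15.1, 360.9]
ee_rot: [180.0, 0.0, 74.2]
force: [0.2, -0.9, -2.6]
gripper_width: 17.8
```

```bash

for i in 1; do
python3 -m handwheel '[{"gripper":0,"travel":[0,0,0.002],"twist":0},{"gripper":0,"travel":[0,0,0.002],"twist":0},{"gripper":0,"travel":[0,0,0],"twist":0}]'
python3 -m handwheel '[{"gripper":0,"travel":[0,0,0.001],"twist":0},{"gripper":0,"travel":[0,0,0.001],"twist":0},{"gripper":0,"travel":[0,0,0],"twist":0}]'
python3 -m handwheel '[{"gripper":0,"travel":[0,0,0.001],"twist":0},{"gripper":0,"travel":[0,0,0],"twist":0}]'
done
python3 -c "
from workcell import env
s=env.state();print(s['force'],s['torque'])"
```

```text
time_s: 11.0
ee_pos: [566.3, 15.0, 356.4]
ee_rot: [-180.0, 0.0, 74.2]
force: [-0.1, 0.0, -3.3]
gripper_width: 17.5
time_s: 11.25
ee_pos: [566.5, 14.9, 354.9]
ee_rot: [180.0, 0.0, 74.2]
force: [0.1, -0.5, -2.9]
gripper_width: 17.6
time_s: 11.42
ee_pos: [566.5, 14.9, 354.4]
ee_rot: [180.0, 0.0, 74.2]
force: [-0.3, 0.8, 1.2]
gripper_width: 17.4
[-0.34258407  0.82116937  1.17330879] [-0.23331294  0.08949498 -0.1151043 ]
```

```bash

python3 -m handwheel '[{"gripper":0,"travel":[0,0,0],"twist":0},{"gripper":0,"travel":[0,0,0],"twist":0},{"gripper":0,"travel":[0,0,0],"twist":0}]'
python3 -c "
from workcell import env
s=env.state();print(s['force'],s['torque'])"
```

```text
time_s: 11.67
ee_pos: [566.5, 14.9, 354.3]
ee_rot: [180.0, 0.0, 74.2]
force: [-0.8, -0.5, 1.5]
gripper_width: 17.9
[-0.80373263 -0.51674838  1.46939995] [-0.33476988  0.17078791 -0.02662612]
```

Touch felt: the vertical force changed from −2.9 to about +1.3 N, so roughly 4 N of contact, held for over 0.3 s. I'll ease the grip so the scoop can hinge in the pads and raise the handle.

```bash

python3 -m handwheel '[{"gripper":0,"travel":[0,0,0],"twist":0},{"gripper":0,"travel":[0,0,0],"twist":0},{"gripper":0,"travel":[0,0,-0.003],"twist":0},{"gripper":0,"travel":[0,0,-0.004],"twist":0},{"gripper":0,"travel":[0,0,0],"twist":0}]' 6
python3 -m handwheel '[{"gripper":0,"travel":[0,0,-0.004],"twist":0},{"gripper":0,"travel":[0,0,-0.004],"twist":0},{"gripper":0,"travel":[0,0,-0.004],"twist":0},{"gripper":0,"travel":[0,0,-0.004],"twist":0},{"gripper":0,"travel":[0,0,0],"twist":0}]'
python3 - <<'E'
from h import *
s=env.state();print(s["ee_pos"],s["force"],s["torque"])
a=env.grab_frame("side");c=env.grab_frame("top")
A=cv2.resize(a["frame"][110:270,230:400],None,fx=2.3,fy=2.3);B=cv2.resize(c["frame"][160:320,230:400],None,fx=2.3,fy=2.3)
cv2.imwrite("pics/tip1.png",np.hstack([A,B])[...,::-1])
for n in("side","top"): print(n,[(d["uv"],d["confidence"]) for d in env.pinpoint(n,"scoop_lip")],[(d["uv"],d["confidence"]) for d in env.pinpoint(n,"scoop")])
E
```

```text
time_s: 12.08
ee_pos: [566.6, 15.1, 361.6]
ee_rot: [180.0, -0.0, 74.2]
force: [0.3, 0.9, -0.4]
gripper_width: 18.3
time_s: 12.5
ee_pos: [566.5, 14.9, 378.0]
ee_rot: [179.9, -0.0, 74.2]
force: [-1.1, -0.4, -0.4]
gripper_width: 17.8
[566.52049359  14.89830531 377.99969105] [-1.05402066 -0.36301569 -0.41090158] [-0.06148163  0.05228231 -0.03225577]
side [([315.1, 166.3], 0.68)] [([300.4, 179.5], 0.68)]
top [([330.9, 232.0], 0.6), ([294.9, 210.8], 0.52)] [([308.0, 222.9], 0.72)]
```

View pics/tip1.png

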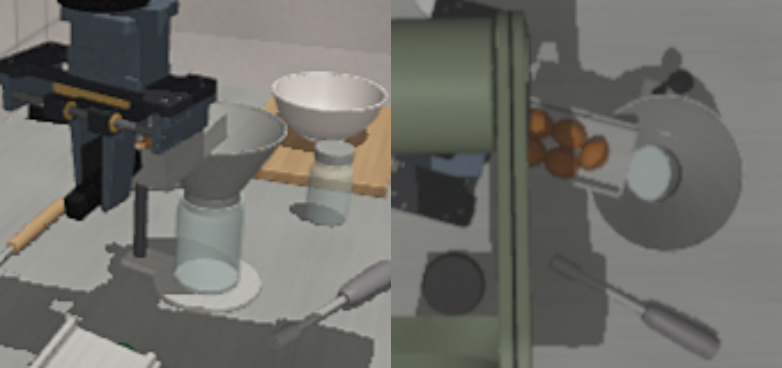

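The side view shows the pan resting on the rim and flatter now. The top view has the lip well inside the mouth at (625,165), in line with the spout at (652,172), and the five nuts still back at (565,145). Tipping on, gradually.

```bash

python3 -m handwheel '[{"gripper":0,"travel":[0,0,-0.004],"twist":0},{"gripper":0,"travel":[-0.001,0,-0.006],"twist":0},{"gripper":0,"travel":[-0.001,0,-0.006],"twist":0},{"gripper":0,"travel":[-0.001,0,-0.006],"twist":0},{"gripper":0,"travel":[0,0,0],"twist":0}]'
python3 -m handwheel '[{"gripper":0,"travel":[-0.001,0,-0.005],"twist":0},{"gripper":0,"travel":[-0.002,0,-0.005],"twist":0},{"gripper":0,"travel":[-0.002,0,-0.006],"twist":0},{"gripper":0,"travel":[-0.002,0,-0.005],"twist":0},{"gripper":0,"travel":[0,0,0],"twist":0}]'
python3 -m handwheel '[{"gripper":0,"travel":[-0.002,0,-0.005],"twist":0},{"gripper":0,"travel":[-0.003,0,-0.005],"twist":0},{"gripper":0,"travel":[-0.003,0,-0.005],"twist":0},{"gripper":0,"travel":[-0.003,0,-0.005],"twist":0},{"gripper":0,"travel":[0,0,0],"twist":0}]'
python3 - <<'E'
from h import *
s=env.state();print(s["ee_pos"],s["force"],s["torque"])
a=env.grab_frame("side");c=env.grab_frame("top")
A=cv2.resize(a["frame"][110:270,230:400],None,fx=2.3,fy=2.3);B=cv2.resize(c["frame"][160:320,230:400],None,fx=2.3,fy=2.3)
cv2.imwrite("pics/tip2.png",np.hstack([A,B])[...,::-1])
E
```

```text
time_s: 13.22
ee_pos: [565.7, 11.8, 400.6]
ee_rot: [179.9, -0.0, 74.2]
force: [0.9, 0.2, 0.4]
gripper_width: 18.0
time_s: 13.63
ee_pos: [563.7, 4.9, 421.3]
ee_rot: [179.9, -0.0, 74.2]
force: [-0.4, 0.2, -1.5]
gripper_width: 18.1
time_s: 14.05
ee_pos: [560.6, -5.8, 441.2]
ee_rot: [179.9, 0.0, 74.2]
force: [-0.3, -0.1, -0.4]
gripper_width: 18.1
[560.64988225  -5.8337718  441.20323067] [-0.34628823 -0.07885259 -0.39986814] [-0.23226506 -0.00032943 -0.0276055 ]
```

View pics/tip2.png

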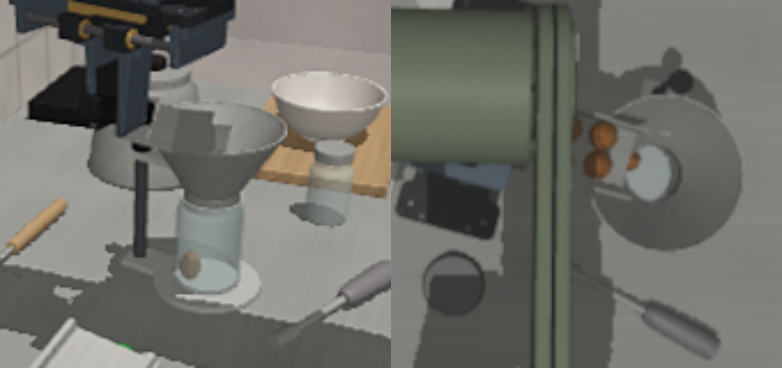

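One nut is already in the jar (left half, (190,265)), another is entering the spout at (633,160) and the rest are in the pan. The rim is carrying the lip, so I'll carry on tipping.

```bash

python3 -m handwheel '[{"gripper":0,"travel":[-0.003,0,-0.004],"twist":0},{"gripper":0,"travel":[-0.003,0,-0.004],"twist":0},{"gripper":0,"travel":[-0.004,0,-0.005],"twist":0},{"gripper":0,"travel":[-0.004,0,-0.005],"twist":0},{"gripper":0,"travel":[0,0,0],"twist":0}]'
python3 -m handwheel '[{"gripper":0,"travel":[-0.004,0,-0.004],"twist":0},{"gripper":0,"travel":[-0.004,0,-0.004],"twist":0},{"gripper":0,"travel":[-0.004,0,-0.004],"twist":0},{"gripper":0,"travel":[-0.005,0,-0.003],"twist":0},{"gripper":0,"travel":[0,0,0],"twist":0}]'
python3 -m handwheel '[{"gripper":0,"travel":[0,0,0],"twist":0},{"gripper":0,"travel":[0,0,0],"twist":0},{"gripper":0,"travel":[0,0,0],"twist":0},{"gripper":0,"travel":[0,0,0],"twist":0},{"gripper":0,"travel":[0,0,0],"twist":0}]'
python3 - <<'E'
from h import *
s=env.state();print(s["ee_pos"],s["force"],s["torque"])
a=env.grab_frame("side");c=env.grab_frame("top")
A=cv2.resize(a["frame"][110:270,230:400],None,fx=2.3,fy=2.3);B=cv2.resize(c["frame"][160:320,230:400],None,fx=2.3,fy=2.3)
cv2.imwrite("pics/tip3.png",np.hstack([A,B])[...,::-1])
for n in("side","top"): print(n,[(np.round(d["uv"]),d["confidence"]) for d in env.trace(n,"walnut1")])
E
```

```text
time_s: 14.57
ee_pos: [556.8, -19.5, 459.3]
ee_rot: [179.9, 0.0, 74.1]
force: [-0.6, -0.8, -0.8]
gripper_width: 18.1
time_s: 14.98
ee_pos: [552.1, -35.9, 473.8]
ee_rot: [179.9, 0.0, 74.1]
force: [-0.1, -0.1, -1.4]
gripper_width: 18.0
time_s: 15.4
ee_pos: [552.3, -35.0, 472.9]
ee_rot: [180.0, 0.0, 74.2]
force: [-0.4, -0.9, -0.6]
gripper_width: 17.9
[552.32726678 -35.02092949 472.90925009] [-0.44275909 -0.85234342 -0.64164483] [-0.36328826 -0.10600145  0.00522794]
side [(array([202., 306.]), 0.56)]
top [(array([199., 184.]), 0.62), (array([346., 225.]), 0.6), (array([343., 231.]), 0.57), (array([347., 238.]), 0.5)]
```

View pics/tip3.png

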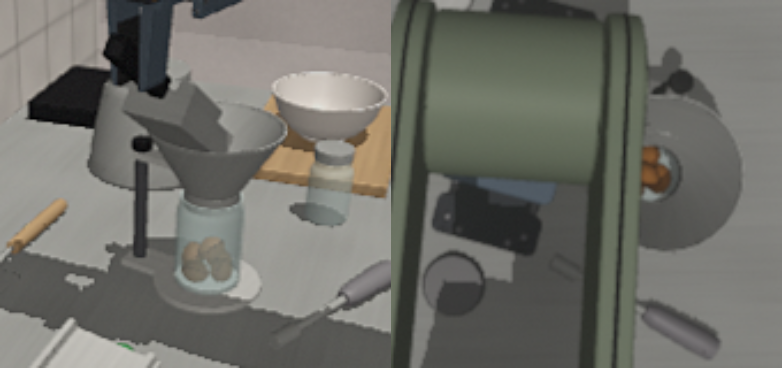

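At 40° tip, the side view shows a pile of nuts in the jar at (208,262), and nothing is left on the cone. I'll count them in a close crop of the jar.

```bash
python3 - <<'E'
from h import *
a=env.grab_frame("side");c=env.grab_frame("top")
A=cv2.resize(a["frame"][200:245,295:345],(400,360),interpolation=cv2.INTER_CUBIC);B=cv2.resize(c["frame"][205:255,325:375],(360,360),interpolation=cv2.INTER_CUBIC)
cv2.imwrite("pics/jar.png",np.clip(np.hstack([A,B])[...,::-1]*1.3,0,255))
E
```

```text
[ WARN:0@2.743] global loadsave.cpp:1063 imwrite_ Unsupported depth image for selected encoder is fallbacked to CV_8U.
```

View pics/jar.png

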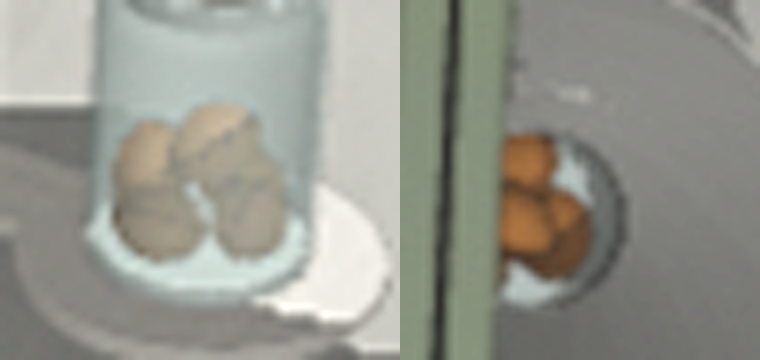

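The crop shows nuts at left upper (155,150), left lower (155,220), top (215,135), middle (235,165) and right (250,215) in the jar. That makes five, with four or five seen from above too. I'll retrace the arc on the rim so the scoop turns back lip-up.

```bash

python3 -m handwheel '[{"gripper":0,"travel":[0.005,0,0.004],"twist":0},{"gripper":0,"travel":[0.006,0,0.005],"twist":0},{"gripper":0,"travel":[0.006,0,0.006],"twist":0},{"gripper":0,"travel":[0.005,0,0.006],"twist":0},{"gripper":0,"travel":[0.005,0,0.006],"twist":0}]'
python3 -m handwheel '[{"gripper":0,"travel":[0.004,0,0.006],"twist":0},{"gripper":0,"travel":[0.004,0,0.006],"twist":0},{"gripper":0,"travel":[0.004,0,0.007],"twist":0},{"gripper":0,"travel":[0.003,0,0.007],"twist":0},{"gripper":0,"travel":[0.003,0,0.007],"twist":0}]'
python3 -m handwheel '[{"gripper":0,"travel":[0.002,0,0.007],"twist":0},{"gripper":0,"travel":[0.002,0,0.007],"twist":0},{"gripper":0,"travel":[0.002,0,0.007],"twist":0},{"gripper":0,"travel":[0.001,0,0.007],"twist":0},{"gripper":0,"travel":[0,0,0],"twist":0}]'
python3 -m handwheel '[{"gripper":0,"travel":[0,0,0.006],"twist":0},{"gripper":0,"travel":[0,0,0.006],"twist":0},{"gripper":0,"travel":[0,0,0.006],"twist":0},{"gripper":0,"travel":[0,0,0.006],"twist":0},{"gripper":0,"travel":[0,0,0],"twist":0}]'
python3 - <<'E'
from h import *
s=env.state();print(s["ee_pos"],s["force"],s["torque"])
F={n:env.grab_frame(n) for n in("side","top")}
for n in F: print(n,[(d["uv"],d["confidence"]) for d in env.pinpoint(n,"scoop_lip")],[(d["uv"],d["confidence"]) for d in env.pinpoint(n,"scoop")])
g=s["ee_pos"]-[0,0,172]
for pit in(0,10,20,25):
    r=np.radians(pit);h=160*np.cos(r)+30*np.sin(r);z=160*np.sin(r)-30*np.cos(r);l=g+[-.274*h,-.962*h,z]
    print(pit,l,proj(F["side"],l),proj(F["top"],l))
E
```

```text
time_s: 16.12
ee_pos: [559.9, -8.3, 445.0]
ee_rot: [-180.0, 0.0, 74.2]
force: [0.2, -1.3, -1.2]
gripper_width: 17.7
time_s: 16.53
ee_pos: [564.6, 8.6, 412.2]
ee_rot: [-180.0, 0.0, 74.2]
force: [0.0, -1.6, -1.0]
gripper_width: 18.0
time_s: 16.95
ee_pos: [566.3, 15.2, 383.3]
ee_rot: [-179.9, 0.0, 74.2]
force: [0.6, -0.1, -1.5]
gripper_width: 18.0
time_s: 17.37
ee_pos: [566.3, 14.9, 359.5]
ee_rot: [-179.9, 0.0, 74.2]
force: [0.3, 0.7, -1.7]
gripper_width: 17.6
[566.29112441  14.90262535 359.50447422] [ 0.29178308  0.70712312 -1.68158306] [-0.01217631 -0.150079    0.04300708]
side [([315.0, 161.2], 0.77)] [([303.3, 177.7], 0.57)]
top [([333.5, 233.3], 0.81), ([419.7, 274.6], 0.61)] [([309.2, 222.8], 0.57)]
0 [ 522.45112441 -139.01737465  157.50447422] [314.8247443  183.71963322] [330.85998727 229.9997844 ]
10 [ 521.68976449 -141.6904704   185.74395005] [316.01754957 172.39230057] [333.64587164 230.24834871]
20 [ 522.28359433 -139.60556418  214.03691852] [316.13096329 161.38528479] [334.32148543 229.88068181]
25 [ 523.08466891 -136.79303227  227.93416248] [315.76450805 156.07499849] [333.7909153  229.44910741]
```

```bash

python3 -m handwheel '[{"gripper":0,"travel":[0,0,0],"twist":0},{"gripper":0,"travel":[0,0,0],"twist":0},{"gripper":0,"travel":[0,0,0],"twist":0},{"gripper":0,"travel":[0,0,-0.005],"twist":0},{"gripper":0,"travel":[0,0,-0.01],"twist":0}]' 60
python3 -m handwheel '[{"gripper":0,"travel":[0,0,-0.015],"twist":0},{"gripper":0,"travel":[0.005,-0.001,-0.005],"twist":0},{"gripper":0,"travel":[0.015,-0.004,0],"twist":0},{"gripper":0,"travel":[0.025,-0.007,0],"twist":0},{"gripper":0,"travel":[0.03,-0.008,0],"twist":0}]'
python3 -m handwheel '[{"gripper":0,"travel":[0.03,-0.008,0],"twist":0},{"gripper":0,"travel":[0.03,-0.008,0],"twist":0},{"gripper":0,"travel":[0.03,-0.008,0],"twist":0},{"gripper":0,"travel":[0.025,-0.007,0],"twist":0},{"gripper":0,"travel":[0.02,-0.005,0],"twist":0}]'
python3 -m handwheel '[{"gripper":0,"travel":[0.01,-0.002,0],"twist":0},{"gripper":0,"travel":[0.004,-0.001,0],"twist":0},{"gripper":0,"travel":[0,0,0],"twist":0},{"gripper":0,"travel":[0,0,0],"twist":0}]'
python3 - <<'E'
from h import *
s=env.state();print(s["ee_pos"],s["force"],s["torque"])
F={n:env.grab_frame(n) for n in("side","top")}
for n in F: print(n,[(d["uv"],d["confidence"]) for d in env.pinpoint(n,"scoop_lip")],[(d["uv"],d["confidence"]) for d in env.pinpoint(n,"scoop")])
g=s["ee_pos"]-[0,0,172]
for pit in(15,20,25):
    r=np.radians(pit);h=160*np.cos(r)+30*np.sin(r);z=160*np.sin(r)-30*np.cos(r);l=g+[-.274*h,-.962*h,z]
    print(pit,l,proj(F["side"],l),proj(F["top"],l))
E
```

```text
time_s: 18.08
ee_pos: [566.2, 15.0, 375.3]
ee_rot: [-179.8, 0.0, 74.2]
force: [-0.6, 0.4, -1.7]
gripper_width: 17.8
time_s: 18.5
ee_pos: [567.7, 92.7, 396.8]
ee_rot: [179.9, -0.0, 74.1]
force: [0.1, 1.1, -2.1]
gripper_width: 17.8
time_s: 18.92
ee_pos: [569.4, 234.9, 396.4]
ee_rot: [180.0, -0.1, 74.3]
force: [0.3, -0.4, -2.2]
gripper_width: 17.6
time_s: 19.25
ee_pos: [570.8, 245.9, 395.9]
ee_rot: [180.0, 0.1, 74.2]
force: [0.0, -1.2, -1.1]
gripper_width: 17.8
[570.75088155 245.85179599 395.93949379] [ 0.03914769 -1.2090576  -1.05478079] [ 0.09249532 -0.07681633 -0.01430193]
side [([283.2, 187.9], 0.68), ([261.1, 210.4], 0.51)] [([263.4, 211.6], 0.93)]
top [([219.0, 232.9], 0.95)] [([195.4, 220.1], 0.88)]
15 [526.27720078  89.70697517 236.37276622] [280.64948767 193.827987  ] [222.61076517 228.80534495]
20 [526.74335148  91.34360646 250.4719381 ] [280.12811998 187.06718653] [220.72630954 228.5063475 ]
25 [527.54442606  94.15613837 264.36918205] [279.18484663 180.48374635] [218.19306422 228.03216979]
```

```bash
python3 - <<'E'
from fit import *
F={n:env.grab_frame(n) for n in("side","top")}
tr={n:env.trace(n,"scoop") for n in F}
for n in F: print(n,[(round(d["confidence"],2),d["pixels"].sum(),d["uv"]) for d in tr[n]])
M=fill(cv2.morphologyEx(tr["top"][0]["pixels"].astype(np.uint8),cv2.MORPH_CLOSE,np.ones((3,3),np.uint8)))
g=env.state()["ee_pos"]-[0,0,172]
# top: only edges visible; draw overlay for a yaw of -105.9 and -108.5
print(tri(F["side"],[283.2,187.9],F["top"],[219,232.9]),tri(F["side"],[263.4,211.6],F["top"],[195.4,220.1]))
f=F["top"];x0,y0,k=130,170,6
im=cv2.resize(f["frame"][170:270,130:250],None,fx=k,fy=k,interpolation=cv2.INTER_CUBIC)[...,::-1].copy()
for yw,col in((-105.8,(0,0,255)),(-108.8,(0,255,0))):
    R,_=scoop_T(0,0,0,np.radians(yw),.35); t=g-R@[-105,0,30]
    for h in PAN:
        q=cv2.convexHull(np.array([(proj(f,R@np.array(v)+t)-[x0,y0]+.5)*k for v in h]).astype(np.int32)); cv2.polylines(im,[q],True,col,1)
cv2.imwrite("pics/yaw.png",im)
E
```

```text
side [(0.59, np.int64(1135), [257.9, 229.6])]
top [(0.97, np.int64(2021), [191.7, 219.2]), (0.43, np.int64(3294), [353.4, 235.2])]
(array([518.81348842,  94.85230032, 251.6714774 ]), np.float64(1.6662029109509136)) (array([541.1527379 , 145.9373096 , 226.56402982]), np.float64(7.688329195702828))
```

View pics/yaw.png

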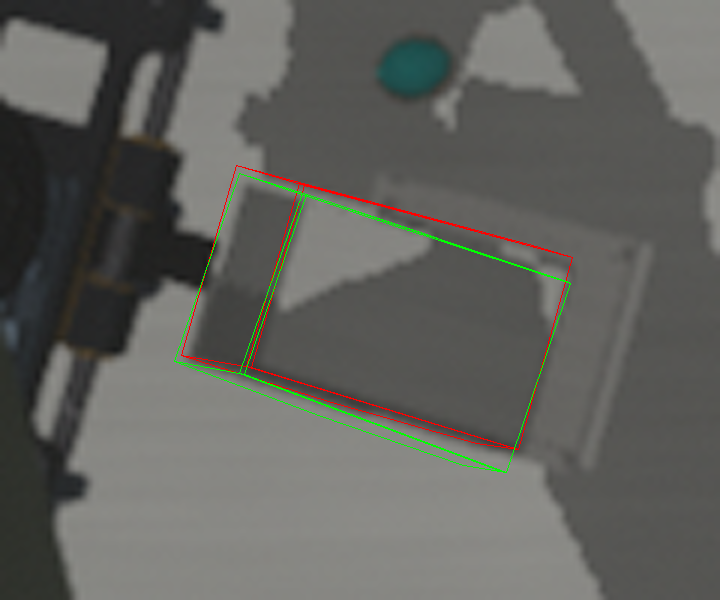

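The pan is empty and the red outline (unchanged yaw) matches its edges at (260,375)–(520,450). So there is no yaw slip, pitch is about 20°, and the rest lies right under it at (600,350). Lowering into the rest.

```bash

python3 -m handwheel '[{"gripper":0,"travel":[0,0,0.015],"twist":0},{"gripper":0,"travel":[0,0,0.03],"twist":0},{"gripper":0,"travel":[0,0,0.03],"twist":0},{"gripper":0,"travel":[0,0,0.03],"twist":0},{"gripper":0,"travel":[0,0,0.02],"twist":0}]'
python3 -m handwheel '[{"gripper":0,"travel":[0,0,0.006],"twist":0},{"gripper":0,"travel":[0,0,0.003],"twist":0},{"gripper":0,"travel":[0,0,0],"twist":0},{"gripper":0,"travel":[0,0,0],"twist":0},{"gripper":0,"travel":[0,0,0],"twist":0}]'
```

```text
time_s: 20.17
ee_pos: [570.0, 246.2, 268.1]
ee_rot: [-179.8, 0.1, 74.2]
force: [-1.1, 0.1, -2.9]
gripper_width: 17.3
time_s: 20.58
ee_pos: [571.3, 246.8, 263.7]
ee_rot: [179.8, -0.1, 74.2]
force: [-0.1, -0.0, -1.8]
gripper_width: 17.6
```

```bash

python3 -m handwheel '[{"gripper":0,"travel":[0,0,0.004],"twist":0},{"gripper":0,"travel":[0,0,0.004],"twist":0},{"gripper":0,"travel":[0,0,0.003],"twist":0},{"gripper":0,"travel":[0,0,0.002],"twist":0},{"gripper":0,"travel":[0,0,0],"twist":0}]'
python3 -m handwheel '[{"gripper":0,"travel":[0,0,0.002],"twist":0},{"gripper":0,"travel":[0,0,0.002],"twist":0},{"gripper":0,"travel":[0,0,0.002],"twist":0},{"gripper":0,"travel":[0,0,0],"twist":0}]'
python3 -m handwheel '[{"gripper":0,"travel":[0,0,0.001],"twist":0},{"gripper":0,"travel":[0,0,0.001],"twist":0},{"gripper":0,"travel":[0,0,0],"twist":0}]'
```

```text
time_s: 21.0
ee_pos: [570.5, 246.5, 248.2]
ee_rot: [-179.9, 0.0, 74.2]
force: [-0.0, -0.2, -2.5]
gripper_width: 17.7
time_s: 21.33
ee_pos: [570.8, 246.5, 244.0]
ee_rot: [180.0, 0.0, 74.2]
force: [-1.1, -0.5, 5.8]
gripper_width: 17.5
time_s: 21.58
ee_pos: [570.8, 246.6, 243.5]
ee_rot: [179.9, -0.0, 74.2]
force: [-2.8, -1.5, 12.6]
gripper_width: 17.6
```

```bash

python3 -c "
from workcell import env
s=env.state();print(s['force'],s['torque'])"
python3 -m handwheel '[{"gripper":0,"travel":[0,0,0],"twist":0},{"gripper":0,"travel":[0,0,0],"twist":0},{"gripper":0,"travel":[0,0,0],"twist":0}]' 5
python3 - <<'E'
from fit import *
s=env.state();print(s["ee_pos"],s["force"],s["torque"])
F={n:env.grab_frame(n) for n in("side","top")}
for n in F: print(n,[(np.round(d["uv"],1),round(d["confidence"],2)) for d in env.pinpoint(n,"scoop_lip")],[(np.round(d["uv"],1),round(d["confidence"],2)) for d in env.pinpoint(n,"scoop")])
R,t=scoop_T(540.3,142.6,75,np.radians(-105.9),.35)
for n in F: print("expected",n,proj(F[n],R@[55,0,0]+t),proj(F[n],t))
A=cv2.resize(F["side"]["frame"][230:350,190:330],(466,400));B=cv2.resize(F["top"]["frame"][180:270,170:245],(333,400))
cv2.imwrite("pics/seat.png",np.hstack([A,B])[...,::-1])
E
```

```text
[-2.81601199 -1.48015863 12.61040904] [-0.8818192   0.75741468 -0.09326085]
time_s: 21.83
ee_pos: [571.0, 246.8, 241.2]
ee_rot: [179.9, -0.1, 74.2]
force: [0.2, 0.5, 2.1]
gripper_width: 17.7
[570.99347796 246.84072655 241.23987493] [0.16360112 0.48313901 2.09870141] [ 0.15272216 -0.09703955  0.00717861]
side [(array([280. , 256.4]), 0.61)] [(array([262.4, 281.7]), 0.56)]
top [(array([228.8, 231.5]), 0.9), (array([210.7, 221.6]), 0.65), (array([257.9, 281.5]), 0.64)] [(array([211.9, 223.8]), 0.6)]
expected side [279.8010556  259.31232484] [263.79551564 280.37366504]
expected top [230.28764275 229.48322553] [210.90517131 223.89905136]
```

```bash

python3 -m handwheel '[{"gripper":20,"travel":[0,0,0],"twist":0},{"gripper":30,"travel":[0,0,0],"twist":0},{"gripper":50,"travel":[0,0,0],"twist":0},{"gripper":50,"travel":[0,0,0],"twist":0},{"gripper":50,"travel":[0,0,0],"twist":0}]'
python3 - <<'E'
from fit import *
s=env.state();print(s["ee_pos"],s["force"],s["torque"],s["gripper_width"])
F={n:env.grab_frame(n) for n in("side","top")}
for n in F: print(n,[(np.round(d["uv"],1),round(d["confidence"],2)) for d in env.pinpoint(n,"scoop_lip")],[(np.round(d["uv"],1),round(d["confidence"],2)) for d in env.pinpoint(n,"scoop")])
E
```

```text
time_s: 22.55
ee_pos: [570.5, 246.3, 240.5]
ee_rot: [-179.9, 0.1, 74.2]
force: [-1.3, -0.3, -0.0]
gripper_width: 41.8
[570.47828884 246.25306315 240.46424133] [-1.27537592e+00 -2.98655145e-01 -1.18630789e-03] [-0.02881617 -0.08985322 -0.01714253] 41.83839415641603
side [(array([278.5, 258.6]), 0.62)] [(array([262.8, 283.1]), 0.67), (array([323.8, 164.1]), 0.47), (array([184.8, 286.9]), 0.27)]
top [(array([228.6, 231. ]), 0.86), (array([350. , 238.1]), 0.33)] [(array([212.8, 224.7]), 0.91)]
```

The pan settled when released. I'll retreat upwards and clear the view.

```bash

python3 -m handwheel '[{"gripper":60,"travel":[0,0,0],"twist":0},{"gripper":60,"travel":[0,0,-0.02],"twist":0},{"gripper":60,"travel":[0,0,-0.035],"twist":0},{"gripper":60,"travel":[0,0,-0.04],"twist":0},{"gripper":60,"travel":[0,0,-0.04],"twist":0}]'
python3 -m handwheel '[{"gripper":60,"travel":[0,0,-0.04],"twist":0},{"gripper":60,"travel":[0.04,0,0],"twist":0},{"gripper":60,"travel":[0.04,0,0],"twist":0},{"gripper":60,"travel":[0.04,0,0],"twist":0},{"gripper":60,"travel":[0,0,0],"twist":0}]'
python3 - <<'E'
from fit import *
s=env.state();print(s["ee_pos"],s["force"])
F={n:env.grab_frame(n) for n in("side","top")}
pp={}
for n in F:
    for q in("scoop","scoop_lip","measuring_cap","foot_pad","jar_lid","nut_driver","shaker","spatula"): 
        d=env.pinpoint(n,q); print(n,q,[(np.round(x["uv"],1).tolist(),round(x["confidence"],2)) for x in d[:2]])
M={}
for n in F:
    d=env.trace(n,"scoop"); print([(x["confidence"],x["pixels"].sum()) for x in d])
    if d: M[n]=fill(cv2.morphologyEx(d[0]["pixels"].astype(np.uint8),cv2.MORPH_CLOSE,np.ones((5,5),np.uint8)))
for ns in(["top"],list(M)):
    g=lambda v:-sum(iou(F[n],M[n],lambda im,f:parts(im,f,(v[0],v[1],75,np.radians(v[2]),np.radians(v[3])))) for n in ns)
    x=np.array([540,143,-106,20.]);r=minimize(g,x,method="Nelder-Mead",options=dict(initial_simplex=[x,*(x+np.diag([6,6,4,4]))],maxiter=160)); print(ns,r.x,r.fun)
A=cv2.resize(F["side"]["frame"][230:350,190:330],(466,400));B=cv2.resize(F["top"]["frame"][180:270,170:245],(333,400))
cv2.imwrite("pics/end.png",np.hstack([A,B])[...,::-1])
E
```

```text
time_s: 23.27
ee_pos: [570.4, 246.4, 376.9]
ee_rot: [-179.9, 0.1, 74.2]
force: [1.8, 1.0, -0.6]
gripper_width: 54.7
time_s: 23.68
ee_pos: [604.0, 367.8, 414.5]
ee_rot: [-180.0, -0.2, 74.4]
force: [-0.4, -1.0, 0.3]
gripper_width: 54.9
[603.99243796 367.82046035 414.52406501] [-0.42130455 -1.03665306  0.25127081]
side scoop [([263.0, 282.7], 0.76)]
side scoop_lip [([322.3, 196.1], 0.7), ([278.2, 258.9], 0.63)]
side measuring_cap [([376.1, 246.4], 0.68), ([184.2, 285.6], 0.66)]
side foot_pad [([353.8, 293.0], 0.64), ([320.2, 197.5], 0.25)]
side jar_lid [([207.6, 261.4], 0.68)]
side nut_driver [([376.0, 246.5], 0.87), ([261.4, 310.6], 0.18)]
side shaker [([373.4, 204.7], 0.64)]
side spatula [([232.1, 222.1], 0.59)]
top scoop [([348.6, 236.1], 0.57)]
top scoop_lip [([229.8, 231.5], 0.93)]
top measuring_cap [([218.3, 152.5], 0.74)]
top foot_pad [([258.1, 282.2], 0.7)]
top jar_lid [([251.2, 156.0], 0.91), ([230.9, 225.9], 0.54)]
top nut_driver [([337.4, 290.0], 0.86)]
top shaker [([418.5, 274.8], 0.93), ([219.0, 225.6], 0.44)]
top spatula [([325.8, 144.0], 0.63)]
[(0.88, np.int64(2832))]
[(0.97, np.int64(1560)), (0.53, np.int64(593))]
['top'] [ 538.74127621  141.14904072 -105.45009317   22.39980551] -0.9438773682891015
['side', 'top'] [ 539.1433986   141.38985378 -105.62050385   19.24906178] -1.828440462854998
```

View pics/end.png

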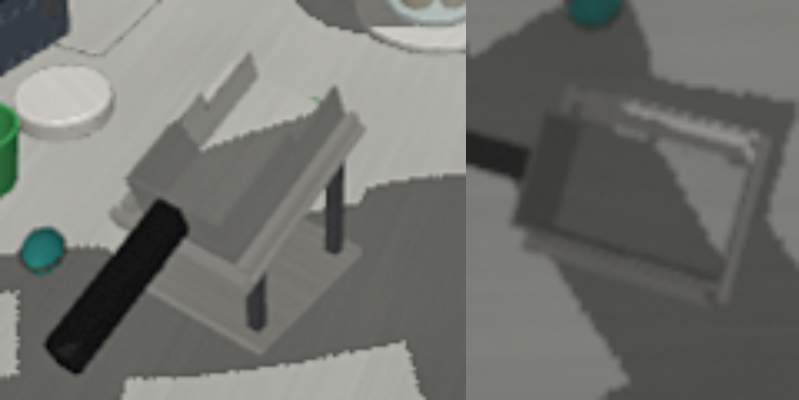

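The scoop lies empty between the rest's guides, with its handle over the heel at (170,215). The fit gives (539.1,141.4), yaw −105.6°, pitch 19–22°, against (540.2,142.5), −105.9°, 20° at the start. The bystanders' pixels are unchanged within 1–4 px. Handing in.

```bash
python3 -c "
from workcell import env
print(env.state()['time_s'],env.job_done())"
```

```text
the job is handed in; nothing more can be done
24.6833 None
```

The job is done and handed in at about 24.7 s of the 48 s allowed; no verdict is reported, so what follows rests on my own checks.

**What I did:**
- I gripped the scoop by its handle and carried it level to the funnel.
- I lowered it until the rim touched, felt as about 4 N for more than 0.3 s, with all five walnuts still in the pan.
- I eased the grip to 6 N and raised the handle, so the scoop hinged on the rim to roughly 40° and the walnuts ran into the jar.
- I turned the scoop back on the rim, set it in its rest, released it and moved the arm clear.

**Last checks:**
- **Walnuts:** I counted five in the jar crop, though they overlap and the top view was partly hidden by the arm. The pan was empty afterwards.
- **Scoop:** the fit puts it within about 2 mm and 1° of its starting place when both cameras are used. The top camera alone reads the pitch about 2° higher.
- **Bystanders:** all of them were within 1–4 px of where they started, which is a few millimetres.

**What disagreed:**
- **Early contact:** on the way into the rest, the scoop touched about 4 mm sooner than expected, with about 15 N of force. It settled once I eased the grip.
- **Lip reading:** after the pour, one lip detection suggested about 8 mm of sideways offset. The outline overlay of the pan showed no turn of the scoop in the grip.

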